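# Close up the demountable transformer

### The job

Finish assembling the demountable transformer: put the white spacer down over the middle limb of the core onto the coil already there, then the yellow coil on top of it, then lay the steel yoke across all three limbs and press it fully home until both spring clips have snapped shut over it. The core has been clamped somewhere along the slots of its base, so feel for the limb with the spacer, and be gentle throughout: the core must never be pushed or knocked with more than 40 N. Leave everything else on the bench where it is.

Things in the scene. Friction and masses are not known exactly. Their poses are not given: they have to be found in the camera images.
- base: Dark base plate of the transformer, 110 (x) by 200 (y) by 16 mm high with its feet, fixed to the bench; origin at the centre of its underside, on the bench, z up. On it stands a grey E-shaped laminated core, limbs up, lying along the base's y, centred in x, but locked somewhere along slots that run in y: its middle may be up to 11 mm in y away from the base's middle.
- limb_level (a point): Point over the base's middle (not the core's: that offset, up to 11 mm in y, is not measured), 70 mm above the bench, level with the flat tops of all three limbs. Middle limb 24 (y) by 22 mm (x); outer limbs 12 (y) by 22 mm (x), centred 38 mm either side of it in y; 20 mm gaps. A part resting lightly on the limb tops and slid along y drops over the limb; seated, it shows the offset.
- seat_level (a point): Point over the base's middle, 44 mm above the bench, level with the top of the copper-coloured coil, 50 by 50 mm, that is already fixed around the middle limb. The spacer seats here.
- nose_level (a point): Point over the base's middle, 83 mm above the bench, level with the noses of the two steel spring clips that stand beyond the core's ends (99 mm high, 16 mm wide in x). Each nose reaches 3 mm in over a seated yoke's end; above it a lead-in flares outward. The yoke's underside meets the lead-ins about 90 mm up; spreading them takes up to about 15 N, until they snap over it at the limb tops.
- spacer: Loose white plastic square frame, 50 by 50 mm, 8 mm thick, with a 26 mm square hole through its centre (on the limb 1 mm free each side in y, 2 mm in x); 30 g; origin at the centre of its underside, x and y along its sides. Seated, its underside is 44 mm above the bench.
- coil: Loose coil with a yellow winding and yellow top, black underneath, 50 by 50 mm, 16 mm high, 26 mm square hole through it, four thin brass pins standing 5 mm up at its top corners; 130 to 230 g; origin at the centre of its underside, x and y along its sides. Seated on the spacer, its underside is 52 mm above the bench and its top 2 mm below the limb tops. Any quarter turn about z is right.
- yoke: Loose laminated grey steel bar, 22 mm (x) by 88 mm (y) by 12 mm high, 190 g; origin at the centre of its underside. Home, its underside lies on the three limb tops, 70 mm above the bench, its length along the base's y and its ends flush with the outer limbs.
- clip_left (a joint): Spring clip at the core's end towards the base's +y: 0 rad when it stands shut at rest, positive as it is spread outward (about 0.05 while the yoke passes). It springs back by itself.
- clip_right (a joint): Spring clip at the core's end towards the base's -y, read like clip_left.
- spare_coil: Bystander: larger coil with a blue winding and top, 60 by 60 by 26 mm, from another core; not to be used or moved.
- multimeter: Bystander: red and black hand multimeter, 150 by 78 by 36 mm, lying on its back.
- screwdriver: Bystander: screwdriver with a red handle, 200 mm long.
- capacitor: Bystander: upright aluminium can capacitor, 50 mm across, 66 mm high.
- bridge_plug: Bystander: small red two-pin bridging plug, 37 by 32 by 12 mm.

How it is judged:
By the outcome, as a careful person would: the job done as asked, in the order asked, and still so for the second after the job is handed in, with the robot touching nothing.
It also fails if it takes over 72 s, if anything falls off the work surface, if the arm or the gripper's body presses on something with over 40 N, if the wrist force passes 120 N, or if a joint passes its speed limit or range.

### The arm

A 6-joint arm with a two-finger parallel gripper is mounted at the origin on the work surface. World frame = base frame: x ahead of the robot, y to its left, z up, the work surface at z = 0. Lengths are in m, angles in rad, forces in N, time in s.
With the tool pointing down it reaches from about 0.25 to 0.775 m from the base axis. Payload 4 kg.
Tool frame: the origin (TCP) lies at the centre of the arm's flange, where the gripper is bolted on; the fingertips stand 199 mm ahead of it and the grasp point (between the pads) lies 180 mm ahead of it (robot.tcp_to_tips is the distance from the TCP to the fingertips, in m); z points along the fingers, y is the line along which they close (so a half turn about z gives the same grasp; the last joint's range is limited). The gripper opens to 94 mm and grips with 3 to 60 N. Pads are 16 mm wide; open, the fingers measure 119 mm over their backs; the gripper's body (75 mm by 177 mm) begins 78 mm behind the grasp point.
Start: joints at [-0.103, 0.087, 1.371, -0, 1.684, -0.103], TCP at [0.55, -0, 0.405] pointing down, gripper open.
Joint ranges: [-3.1, 3.1], [-0.76, 2.03], [0.27, 2.55], [-1.08, 4.22], [0.17, 2.65], [-2.57, 2.57]. Speed limits (rad/s): [2.79, 2.79, 3.14, 3.14, 3.14, 3.14].

### API

Orientations are given as [roll, pitch, yaw] about the fixed x, y, z axes, in that order (R = Rz(yaw) Ry(pitch) Rx(roll)).
In Python, from bench import telemetry, snapshot, ticket, robot gives the robot as it stands.
- The arm moves only by the tool apply_moves, never from a script. Its argument "moves" is a list that holds one entry, the list of rows, each a list of 5 numbers: the shift along the tool's x, y, z in units of 50 mm (1.0 is 50 mm), then the turn about the tool's z in units of 10 degrees (1.0 is 10 degrees), then the closure, from 0 (fully open) to 1 (shut). A call has 1 to 10 rows; each row is the pose to reach, as a shift and turn from the pose commanded when the call began, along the tool's axes at that moment; what a row does not reach only later rows make up. A row lasts 1/8 s, in which the tool goes at most 62.5 mm and 10.7 degrees, less where a joint would pass 70% of its speed; a pose out of reach is approached as far as the arm can. A call with a gripper value outside its range is refused whole. The fingers move at their own pace and stop on an object; the grip force is fixed at half the most. Time passes only in rows, so rows that repeat a pose let the fingers close. It gives the time, the measured TCP pose, the force, the opening and the grip force at its end, in the units of the state.
- telemetry.get_obs(): the state, without advancing time (a new reading comes with each control period).
- snapshot(name): name is "scene" or "side" or "wrist"; returns a dict with "image" (384x512x3 uint8, red, green, blue), "fovy" (degrees; the focal length in pixels is half the picture's height over the tangent of half this angle, whatever the lens; pixels are square), "cx", "cy" (the principal point, pixels), "R" (3x3) and "t" (3): a world point X has camera coordinates R X + t. Camera axes: x right, y down, z forward; pixel columns grow to the right and rows downward; lengths in m; the calibration is good to about 2 mm. A picture is of the moment at which its call begins. There is no depth.
- ticket.close_job(): hands the job in; it is judged then, once.
The state is a dict: "time": time; "joint_positions": joint angles; "qvel": joint speeds; "joint_torque": joint torques, N m; "tool_pos": TCP position; "ee_rot": TCP orientation; "wrist_force": force on the tool from outside, world axes, zero at the start; "wrist_torque": the same for the moment, N m; "width": finger opening in m; "finger_force": force on a finger pad.
Only numpy, scipy, OpenCV 4.12 (cv2) and the standard library are available. Lean on these libraries where they do the work, as an engineer would, in place of code of your own. Each camera call takes 0.05 s, during which the arm holds its last target. There are 200 camera calls.

## Working session

There is one attempt and no reset: what is moved stays moved. The work goes in short steps, Python scripts to look and compute and a tool call to move; the robot and the scene stay as the last step left them, time stands still between calls to the robot, and variables do not carry over. Pictures are saved under pics/ and viewed, at most 10 in all, crops included, and the job is handed in when it is done.

Besides the shell and the picture viewer there is one more tool, called after "Call:" in YAML: its name, and indented under it one key for each argument. apply_moves: Moves the arm, as the interface text tells. Its arguments: {"type":"object","properties":{"moves":{"type":"array","items":{"type":"array","items":{"type":"array","items":{"type":"number"}}}}},"required":["moves"]}

```bash
mkdir -p pics; ls
cat > h.py <<'E'
import numpy as np, cv2, sys
from bench import telemetry, snapshot, ticket, robot
def ray(s,u,v,z):
    f=s["image"].shape[0]/2/np.tan(np.radians(s["fovy"])/2)
    R=np.array(s["R"]);t=np.array(s["t"])
    d=R.T@np.array([(u-s["cx"])/f,(v-s["cy"])/f,1]);c=-R.T@t
    return c+d*(z-c[2])/d[2]
def proj(s,X):
    f=s["image"].shape[0]/2/np.tan(np.radians(s["fovy"])/2)
    p=np.array(s["R"])@np.array(X)+np.array(s["t"]);return np.array([s["cx"]+f*p[0]/p[2],s["cy"]+f*p[1]/p[2]])
def save(s,n,k=1.5):
    im=cv2.resize(s["image"][:,:,::-1],None,fx=k,fy=k,interpolation=cv2.INTER_CUBIC);cv2.imwrite("pics/"+n,im)
E
python3 - <<'E'
from h import *
import pickle
S={n:snapshot(n) for n in("scene","side","wrist")}
pickle.dump(S,open("s0.pkl","wb"))
for n,s in S.items():
    save(s,n+"0.png"); print(n,s["fovy"],s["cx"],s["cy"],(-np.array(s["R"]).T@np.array(s["t"])).round(3),np.array(s["R"])[2].round(2))
print(telemetry.get_obs())
E
```

```text
pics
scene 55.95338660217359 258.55556625005465 188.18857993126883 [1.169 0.066 0.969] [-0.56 -0.09 -0.82]
side 50.02753968090778 249.86059821512805 189.67131671805024 [-0.035 -0.603  0.591] [ 0.62  0.59 -0.52]
wrist 71.61475646435255 258.1758201728602 197.6163987978255 [0.55  0.07  0.384] [-0.   -0.24 -0.97]
{'time': 0.15, 'joint_positions': array([-1.03114691e-01,  8.78179125e-02,  1.37185516e+00, -3.78344909e-06,
        1.68361188e+00, -1.03142085e-01]), 'qvel': array([ 2.68139040e-03, -5.56153169e-04, -2.15524732e-03,  6.33388093e-04,
       -1.82421823e-03, -4.35457023e-05]), 'joint_torque': array([ 1.24418581e-03, -3.40636396e+01, -3.02795255e+01,  7.18983379e-02,
        3.04441026e-02, -1.11468453e-04]), 'tool_pos': array([ 5.49928122e-01, -5.83374585e-06,  4.03781260e-01]), 'ee_rot': array([-3.13990896e+00, -1.70497819e-04,  1.57082315e+00]), 'wrist_force': array([ 0.2205046 , -0.54827795, -0.15766667]), 'wrist_torque': array([ 0.01362566, -0.02320574, -0.02073056]), 'finger_force': 0.0, 'width': 0.0936976110377134}
```

View pics/scene0.png

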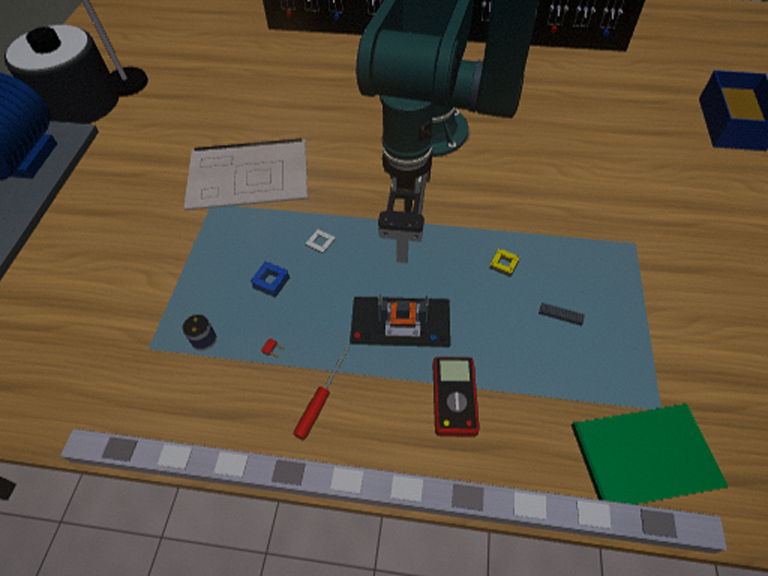

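View pics/side0.png

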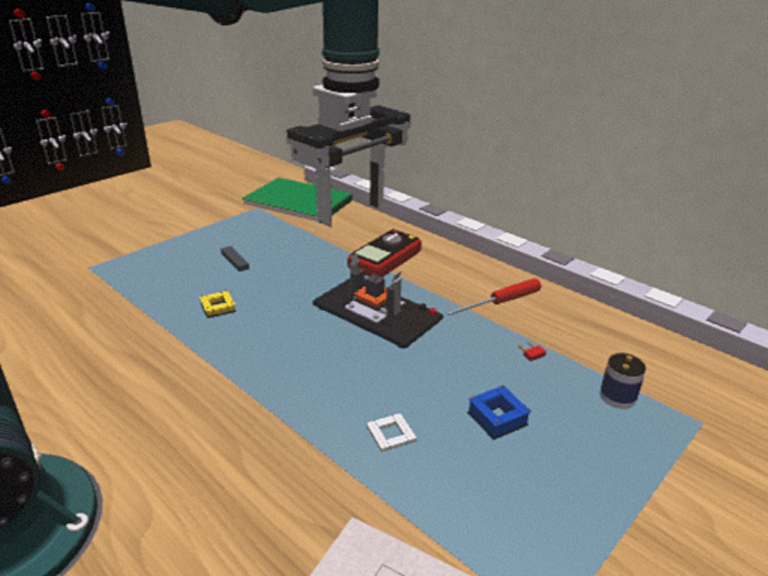

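View pics/wrist0.png

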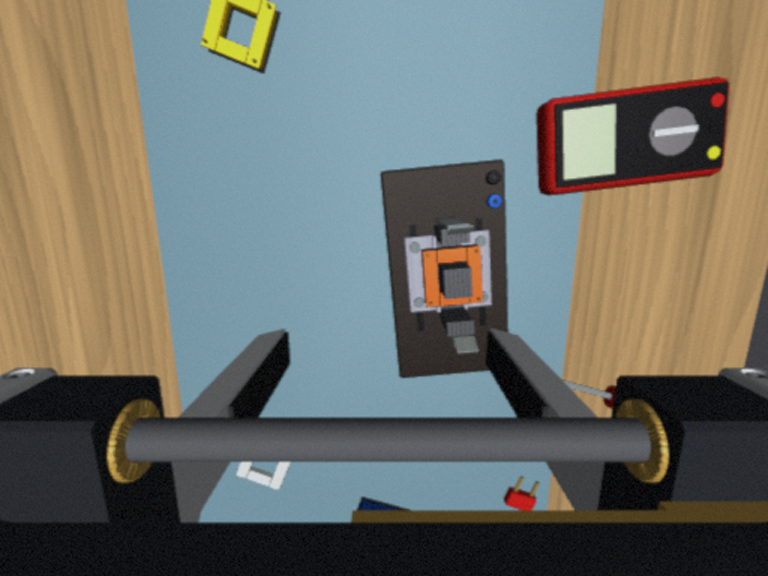

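Scene picture (1.5×): base at (400,321), spacer (320,240), coil (505,262), yoke (561,314). The side view shows them too, and the wrist view shows the base at (450,270) with the coil cut off at the top. Next I'll get metric fits from colour masks.

```bash
cat >> h.py <<'E'
def mask(s,kind):
    hsv=cv2.cvtColor(s["image"],cv2.COLOR_RGB2HSV)
    r={"white":((0,0,150),(179,45,255)),"yellow":((22,120,90),(35,255,255)),"dark":((0,0,0),(179,110,75)),"orange":((5,150,120),(18,255,255))}[kind]
    return cv2.inRange(hsv,*map(np.array,r))
def fit(s,m,near,z,rad=30):
    "metric rect of the blob whose centroid is nearest to pixel near"
    cs,_=cv2.findContours(m,cv2.RETR_EXTERNAL,cv2.CHAIN_APPROX_NONE)
    cs=[c for c in cs if cv2.contourArea(c)>40]
    c=min(cs,key=lambda c:np.hypot(*(np.array(cv2.minAreaRect(c)[0])-near)))
    P=np.array([ray(s,u,v,z)[:2] for u,v in c[:,0]])
    (x,y),(w,h),a=cv2.minAreaRect((P*1000).astype(np.float32))
    return np.round([x,y,w,h,a],1)
E
python3 - <<'E'
from h import *
import pickle
S=pickle.load(open("s0.pkl","rb"))
for k,n,p,z in [("white","scene",(320,240),.008),("white","side",(391,431),.008),("yellow","scene",(505,262),.016),("yellow","side",(217,303),.016),
 ("yellow","wrist",(240,35),.016),("dark","scene",(561,314),.012),("dark","side",(235,258),.012),("dark","scene",(400,321),.016),("dark","side",(377,306),.016),("dark","wrist",(450,270),.016),("orange","scene",(402,314),.044),("orange","wrist",(452,277),.044)]:
    s=S[n]; print(k,n,fit(s,mask(s,k),np.array(p)/1.5,z))
E
```

```text
white scene [ 930.9 -263.7   50.    35.3   89.6]
white side [ 414.3 -212.1   51.5   50.8   67. ]
yellow scene [427.  205.2  49.8  50.9  69.6]
yellow side [422.7 197.1  62.8  49.1  69. ]
yellow wrist [428.7 205.7  50.1  50.8  69.2]
dark scene [548.8 322.2  87.8  29.5  77.9]
dark side [783.4 142.5 141.1  64.8   7.4]
dark scene [605.5  -3.6 119.9 199.4   4.9]
dark side [618.7   6.3 158.2 231.4   4.7]
dark wrist [ 5.444e+02 -1.243e+02  8.790e+02  4.510e+02  1.000e-01]
orange scene [606.4   1.2  45.6  48.1   7.2]
orange wrist [605.7   3.6  48.5  49.4   5.7]
```

Call:
apply_moves:
  moves:
    - [[-4.24, -2.7, 2.1, 2.3, 0], [-4.24, -2.7, 2.1, 2.3, 0], [-4.24, -2.7, 2.1, 2.3, 0], [-4.24, -2.7, 2.1, 2.3, 0], [-4.24, -2.7, 2.1, 2.3, 0], [-4.24, -2.7, 2.1, 2.3, 0], [-4.24, -2.7, 2.1, 2.3, 0], [-4.24, -2.7, 2.1, 2.3, 0]]

```text
time: 1.15
tool_pos: [0.4158, -0.2112, 0.3004]
ee_rot: [3.14, -0.0, 1.171]
wrist_force: [-0.1, -0.1, -0.5]
width: 0.0937
finger_force: 0.0
```

```bash
cat >> h.py <<'E'
def delta(x,y,z,yaw):
    "tool-axis shift (units of 50 mm) and turn (10 deg units) from measured pose to a world target (m, deg); tool assumed pointing down"
    o=telemetry.get_obs();p=o["tool_pos"];ps=o["ee_rot"][2]
    d=np.array([x,y,z])-p
    ex=np.array([np.cos(ps),np.sin(ps),0]);ey=np.array([np.sin(ps),-np.cos(ps),0])
    turn=-(np.radians(yaw)-ps)
    print("t",round(o["time"],2),"pos",p.round(4),"rpy",np.degrees(o["ee_rot"]).round(2),"F",o["wrist_force"].round(1),"w",round(o["width"],4))
    print("-> move",(np.array([d@ex,d@ey,-d[2]])/.05).round(3),"turn",round(np.degrees(turn)/10,3))
E
python3 - <<'E'
from h import *
s=snapshot("wrist"); save(s,"w1.png")
p=proj(s,[.414,-.212,.008]);print(p)
r=fit(s,mask(s,"white"),p,.008);print(r)
E
```

```text
[256.15052241 201.1546026 ]
[ 415.8 -210.2   49.    50.6   67.1]
```

View pics/w1.png

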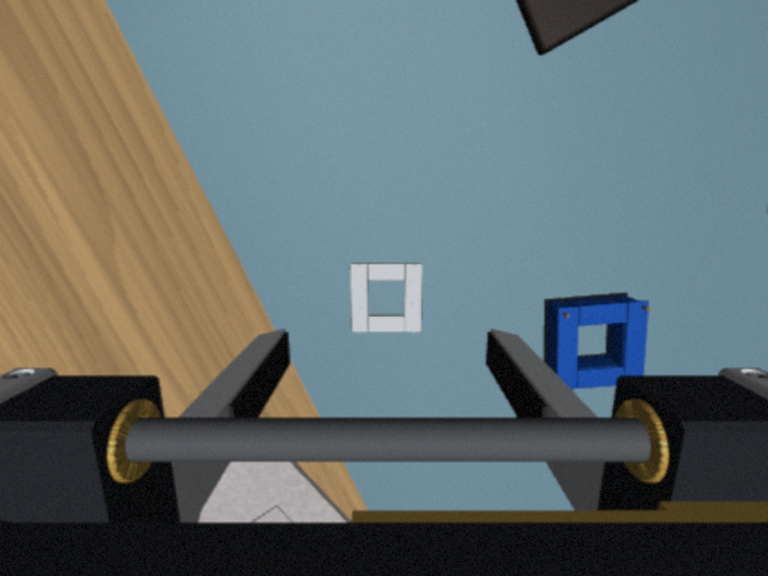

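Spacer sits square between the fingers at (386,297); the blue coil is clear at (597,340). Descending to grasp.

Call:
apply_moves:
  moves:
    - [[0.02, 0, 1.0, 0, 0], [0.02, 0, 1.7, 0, 0], [0.02, 0, 1.97, 0, 0], [0.02, 0, 1.97, 0, 0], [0.02, 0, 1.97, 0, 1], [0.02, 0, 1.97, 0, 1], [0.02, 0, 1.97, 0, 1], [0.02, 0, 1.97, 0, 1], [0.02, 0, 1.97, 0, 1], [0.02, 0, 1.97, 0, 1]]

```text
time: 2.45
tool_pos: [0.4154, -0.2111, 0.2013]
ee_rot: [3.141, -0.0, 1.169]
wrist_force: [0.1, 0.9, 0.3]
width: 0.0495
finger_force: 30.0
```

Call:
apply_moves:
  moves:
    - [[0, 0, -0.6, 0, 1], [0, 0, -1.4, 0, 1], [0.8, 0.4, -2.2, -0.5, 1], [1.7, 0.85, -2.6, -1.1, 1], [2.6, 1.3, -2.6, -1.7, 1], [3.5, 1.75, -2.6, -2.3, 1], [4.2, 2.1, -2.6, -2.8, 1], [4.43, 2.25, -2.6, -2.8, 1], [4.43, 2.25, -2.6, -2.8, 1]]

```text
time: 3.58
tool_pos: [0.6056, -0.0511, 0.3306]
ee_rot: [-3.14, 0.0, 1.658]
wrist_force: [-0.1, 0.7, -1.7]
width: 0.0493
finger_force: 30.0
```

Run:
```python
from h import *
import pickle
s=snapshot("wrist"); s2=snapshot("scene");s3=snapshot("side");pickle.dump([s,s2,s3],open("s2.pkl","wb"))
a=s["image"][:,:,::-1]
a=cv2.resize(a,None,fx=1.5,fy=1.5,interpolation=cv2.INTER_CUBIC)
cv2.imwrite("pics/w2.png",a)
delta(.606,0,.35,95)
```

```text
t 3.73 pos [ 0.6048 -0.0522  0.3312] rpy [-1.7997e+02  2.0000e-02  9.4890e+01] F [ 0.1 -0.2  0.3] w 0.0495
-> move [ 1.038  0.114 -0.375] turn -0.011
```

View pics/w2.png

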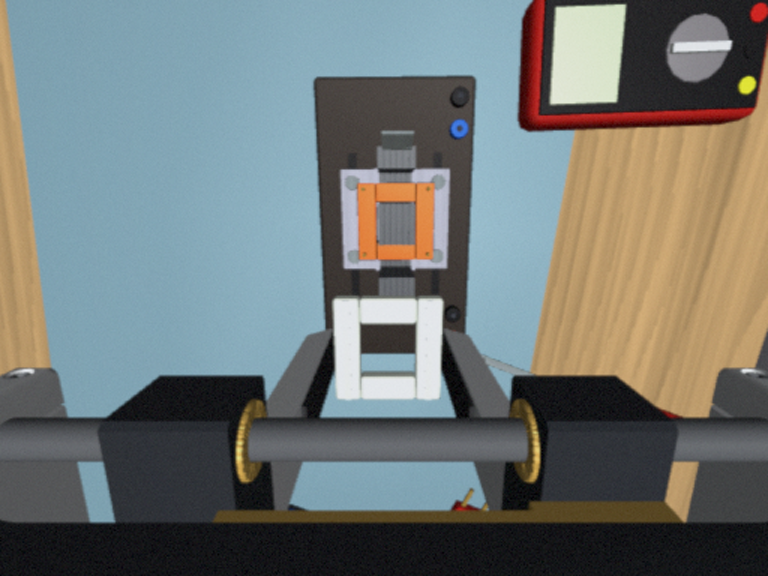

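Base (316–474, 78–350), orange coil (358–434, 182–260) around the limb, held spacer square at (388,347). Measuring both.

```bash
cat >> h.py <<'E'
def hole(s,m,near,z):
    cs,h=cv2.findContours(m,cv2.RETR_CCOMP,cv2.CHAIN_APPROX_NONE)
    cs=[c for c,k in zip(cs,h[0]) if k[3]>=0 and cv2.contourArea(c)>60]
    c=min(cs,key=lambda c:np.hypot(*(np.array(cv2.minAreaRect(c)[0])-near)))
    P=np.array([ray(s,u,v,z)[:2] for u,v in c[:,0]])
    (x,y),(w,h),a=cv2.minAreaRect((P*1000).astype(np.float32));return np.round([x,y,w,h,a],1)
E
python3 - <<'E'
from h import *
import pickle
s,s2,s3=pickle.load(open("s2.pkl","rb"))
def bl(c):return np.array(c)/1.5
print("orange",fit(s,mask(s,"orange"),bl((396,221)),.044))
m=mask(s,"orange");hsv=cv2.cvtColor(s["image"],cv2.COLOR_RGB2HSV)
lim=cv2.inRange(hsv,np.array((0,0,0)),np.array((179,110,255)));
roi=np.zeros_like(lim);roi[124:171,241:288]=255
lim=cv2.morphologyEx(lim&roi,cv2.MORPH_OPEN,np.ones((3,3)))
print("limb@70",fit(s,lim,bl((397,221)),.070))
cs,_=cv2.findContours(m,cv2.RETR_EXTERNAL,cv2.CHAIN_APPROX_NONE);print(cv2.boundingRect(max(cs,key=cv2.contourArea)))
z=.3306-.2013
print("spacer",fit(s,mask(s,"white"),bl((388,347)),z+.008),hole(s,mask(s,"white"),bl((388,347)),z+.008))
d=mask(s,"dark");print("base edge",ray(s,316/1.5,78/1.5,.016)[:2].round(4),ray(s,474/1.5,77/1.5,.016)[:2].round(4))
print("scene base", [fit(x,cv2.morphologyEx(mask(x,"dark"),cv2.MORPH_CLOSE,np.ones((5,5))),bl(p),.016) for x,p in((s2,(400,321)),)])
for x in (s2,s3): print("orange",fit(x,mask(x,"orange"),bl((402,314)),.044))
E
```

```text
orange [606.1   3.5  48.2  48.5   5. ]
limb@70 [605.8   4.   22.5  23.7   5. ]
(239, 122, 50, 51)
spacer [605.6 -50.2  50.1  49.6   5. ] [605.8 -49.6  27.3  27.4   5. ]
base edge [0.5454 0.0915] [0.6508 0.1013]
scene base [array([746. , 117.1, 138.2,  80.5,   7.4])]
orange [606.4   1.2  45.6  48.2   7.2]
orange [ 6.009e+02 -4.000e-01  4.860e+01  5.150e+01  8.300e+00]
```

Call:
apply_moves:
  moves:
    - [[0.3, 0.03, 0, 0, 1], [0.7, 0.07, 0, 0, 1], [1.1, 0.11, 0, 0, 1], [1.1, 0.11, 0.4, 0, 1], [1.1, 0.11, 0.8, 0, 1], [1.1, 0.11, 1.08, 0, 1], [1.1, 0.11, 1.08, 0, 1], [1.1, 0.11, 1.08, 0, 1]]

```text
time: 4.72
tool_pos: [0.6065, 0.0043, 0.278]
ee_rot: [3.14, 0.0, 1.658]
wrist_force: [-0.0, 0.1, -0.8]
width: 0.0493
finger_force: 30.0
```

Run:
```python
from h import *
delta(.6057,.0029,.2713,95)
s=snapshot("wrist");save(s,"w3.png")
p=proj(s,[.6058,.004,.083]);print(p)
print("spacer",fit(s,mask(s,"white"),p,.085),hole(s,mask(s,"white"),p,.085))
```

```text
t 4.72 pos [0.6065 0.0043 0.278 ] rpy [1.7992e+02 1.0000e-02 9.5010e+01] F [-0.   0.1 -0.8] w 0.0493
-> move [-0.027 -0.018  0.135] turn 0.001
[256.14054461 234.36067545]
spacer [605.6  14.4  55.1  67.8   5.5] [607.1   6.1  27.   27.3   4.9]
```

View pics/w3.png

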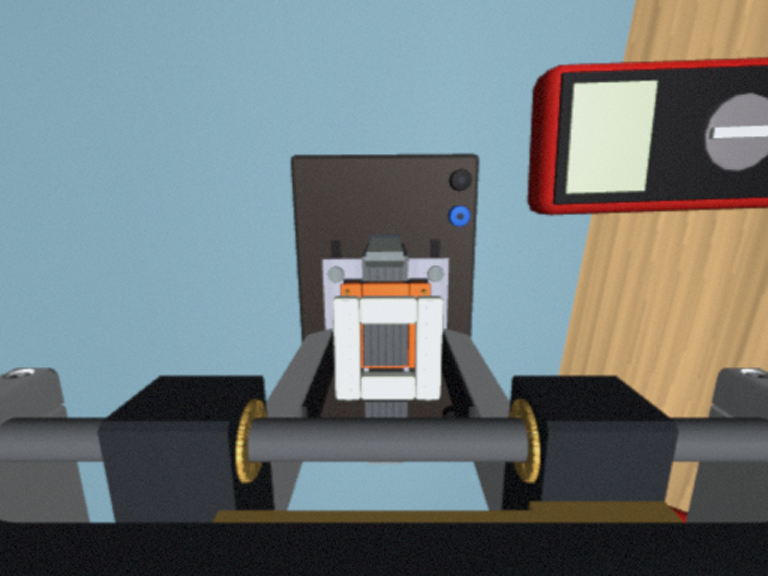

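Limb top appears inside the spacer hole (363–408, 322–368); hole is 360–415, 322–372. Measuring the residual.

Run:
```python
from h import *
s=snapshot("wrist");im=s["image"]
g=im.astype(int)
for r in (222,230,238): print(r,[tuple(g[r,c]) for c in range(236,280,1)][0:44:1] if r==230 else '')
print([ (r,tuple(int(v) for v in g[r,258])) for r in range(210,254)])
```

```text
222 
230 [(np.int64(232), np.int64(234), np.int64(238)), (np.int64(232), np.int64(235), np.int64(237)), (np.int64(230), np.int64(233), np.int64(233)), (np.int64(211), np.int64(209), np.int64(204)), (np.int64(179), np.int64(126), np.int64(103)), (np.int64(179), np.int64(99), np.int64(59)), (np.int64(110), np.int64(86), np.int64(83)), (np.int64(104), np.int64(106), np.int64(110)), (np.int64(101), np.int64(105), np.int64(110)), (np.int64(102), np.int64(103), np.int64(108)), (np.int64(94), np.int64(96), np.int64(103)), (np.int64(91), np.int64(94), np.int64(99)), (np.int64(102), np.int64(105), np.int64(110)), (np.int64(102), np.int64(104), np.int64(111)), (np.int64(101), np.int64(106), np.int64(110)), (np.int64(98), np.int64(99), np.int64(105)), (np.int64(98), np.int64(98), np.int64(104)), (np.int64(101), np.int64(106), np.int64(108)), (np.int64(102), np.int64(107), np.int64(113)), (np.int64(100), np.int64(105), np.int64(108)), (np.int64(97), np.int64(100), np.int64(105)), (np.int64(95), np.int64(99), np.int64(106)), (np.int64(99), np.int64(103), np.int64(109)), (np.int64(100), np.int64(1
[... 1287 characters left out ...]
224, (104, 105, 112)), (225, (102, 108, 111)), (226, (100, 105, 109)), (227, (103, 108, 110)), (228, (103, 105, 110)), (229, (102, 105, 109)), (230, (99, 103, 109)), (231, (102, 104, 111)), (232, (103, 105, 112)), (233, (100, 102, 109)), (234, (99, 105, 109)), (235, (102, 106, 108)), (236, (99, 102, 105)), (237, (100, 102, 108)), (238, (99, 103, 108)), (239, (100, 104, 109)), (240, (98, 102, 107)), (241, (99, 105, 109)), (242, (109, 103, 104)), (243, (159, 107, 84)), (244, (180, 105, 65)), (245, (101, 69, 58)), (246, (49, 46, 47)), (247, (64, 66, 67)), (248, (98, 101, 95)), (249, (110, 115, 108)), (250, (132, 138, 130)), (251, (205, 211, 201)), (252, (229, 231, 229)), (253, (231, 234, 236))]
```

Run:
```python
from h import *
s=snapshot("wrist")
a=np.radians(5);ax=np.array([-np.sin(a),np.cos(a)])
e=ray(s,256.4,242.6,.07)[:2]; print("limb",(e+.012*ax).round(4))
for L,R in((241.6,270.8),):print(ray(s,L,230,.07)[:2],ray(s,R,230,.07)[:2])
z=.278-.2013; p=proj(s,[.6058,.004,.083])
for zz,n in((z+.008,"top"),): print(hole(s,mask(s,"white"),p,zz))
print("hole top edge lower/upper", ray(s,258,251-.5,z+.008)[:2],ray(s,258,215.5,z)[:2])
delta(.6057,.0029,.2713,95)
```

```text
limb [0.6062 0.0037]
[0.59523169 0.00096515] [0.61712461 0.00285135]
[607.2   5.5  26.9  27.4   4.9]
hole top edge lower/upper [ 0.60834127 -0.00775137] [0.60632897 0.01555497]
t 4.88 pos [0.6065 0.0041 0.2784] rpy [1.7988e+02 2.0000e-02 9.4990e+01] F [ 0.3 -0.4  0.1] w 0.0496
-> move [-0.022 -0.018  0.141] turn -0.001
```

Call:
apply_moves:
  moves:
    - [[-0.03, -0.02, 0, 0, 1], [-0.03, -0.02, 0.04, 0, 1], [-0.03, -0.02, 0.08, 0, 1], [-0.03, -0.02, 0.12, 0, 1], [-0.03, -0.02, 0.15, 0, 1], [-0.03, -0.02, 0.17, 0, 1], [-0.03, -0.02, 0.17, 0, 1]]

```text
time: 5.75
tool_pos: [0.6053, 0.0025, 0.2686]
ee_rot: [-3.141, -0.0, 1.658]
wrist_force: [-0.4, -0.6, -0.5]
width: 0.049
finger_force: 30.0
```

Call:
apply_moves:
  moves:
    - [[0, 0, 0.05, 0, 1], [0, 0, 0.1, 0, 1], [0, 0, 0.17, 0, 1], [0, 0, 0.24, 0, 1], [0, 0, 0.31, 0, 1], [0, 0, 0.37, 0, 1], [0, 0, 0.42, 0, 1], [0, 0, 0.44, 0, 1], [0, 0, 0.44, 0, 1]]

```text
time: 6.88
tool_pos: [0.6053, 0.0025, 0.2467]
ee_rot: [3.142, 0.0, 1.658]
wrist_force: [-0.1, -0.5, 0.5]
width: 0.0494
finger_force: 30.0
```

Call:
apply_moves:
  moves:
    - [[0, 0, 0.015, 0, 1], [0, 0, 0.025, 0, 1], [0, 0, 0.025, 0, 1]]

```text
time: 7.25
tool_pos: [0.6053, 0.0025, 0.2455]
ee_rot: [3.142, -0.0, 1.658]
wrist_force: [0.1, -0.1, -0.4]
width: 0.0495
finger_force: 30.0
```

Call:
apply_moves:
  moves:
    - [[0, 0, 0, 0, 0.3], [0, 0, 0, 0, 0], [0, 0, 0, 0, 0], [0, 0, -0.6, 0, 0], [0, 0, -1.6, 0, 0]]

```text
time: 7.88
tool_pos: [0.6048, 0.0026, 0.3236]
ee_rot: [-3.136, -0.001, 1.658]
wrist_force: [0.2, 0.1, 0.4]
width: 0.0932
finger_force: 0.0
```

Call:
apply_moves:
  moves:
    - [[4.35, -3.17, 0.5, 2.57, 0], [4.35, -3.17, 0.5, 2.57, 0], [4.35, -3.17, 0.5, 2.57, 0], [4.35, -3.17, 0.5, 2.57, 0], [4.35, -3.17, 0.5, 2.57, 0], [4.35, -3.17, 0.5, 2.57, 0], [4.35, -3.17, 0.5, 2.57, 0], [4.35, -3.17, 0.5, 2.57, 0]]

```text
time: 8.88
tool_pos: [0.4294, 0.2046, 0.3006]
ee_rot: [3.141, -0.0, 1.208]
wrist_force: [0.2, -0.9, -0.8]
width: 0.094
finger_force: 0.0
```

Run:
```python
from h import *
s=snapshot("wrist")
p=proj(s,[.428,.2055,.016])
r=fit(s,mask(s,"yellow"),p,.016);print(r,hole(s,mask(s,"yellow"),p,.016))
delta(r[0]/1000,r[1]/1000,.203,69.3)
sc=snapshot("scene");cv2.imwrite("pics/sc3.png",cv2.resize(sc["image"][170:250,220:320,::-1],None,fx=6,fy=6,interpolation=cv2.INTER_CUBIC))
```

```text
[427.8 207.2  49.8  49.   69.4] [427.6 207.6  26.5  26.9  69.2]
t 8.93 pos [0.4293 0.2046 0.3005] rpy [179.98  -0.    69.2 ] F [-0.4 -0.1  0.3] w 0.0941
-> move [ 0.038 -0.046  1.951] turn -0.01
```

View pics/sc3.png

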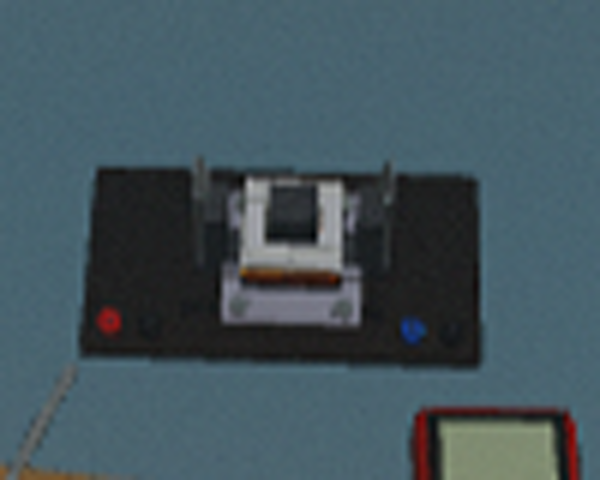

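Spacer is seated flat over the limb (around 295,230 in the crop). Grasping the coil.

Call:
apply_moves:
  moves:
    - [[0.03, -0.04, 1.0, 0, 0], [0.03, -0.04, 1.7, 0, 0], [0.03, -0.04, 1.95, 0, 0], [0.03, -0.04, 1.95, 0, 0], [0.03, -0.04, 1.95, 0, 1], [0.03, -0.04, 1.95, 0, 1], [0.03, -0.04, 1.95, 0, 1], [0.03, -0.04, 1.95, 0, 1], [0.03, -0.04, 1.95, 0, 1]]

```text
time: 10.1
tool_pos: [0.4272, 0.2075, 0.2031]
ee_rot: [3.141, -0.0, 1.21]
wrist_force: [-0.7, -0.5, 1.1]
width: 0.049
finger_force: 30.0
```

Run:
```python
from h import *
delta(.6055,.004-.052,.331,95)
```

```text
t 10.1 pos [0.4272 0.2075 0.2031] rpy [ 1.7997e+02 -1.0000e-02  6.9300e+01] F [-0.7 -0.5  1.1] w 0.049
-> move [-3.52   5.142 -2.558] turn -2.57
```

Call:
apply_moves:
  moves:
    - [[0, 0, -0.6, 0, 1], [0, 0, -1.4, 0, 1], [-0.4, 0.7, -2.2, -0.4, 1], [-0.9, 1.6, -2.56, -0.9, 1], [-1.4, 2.5, -2.56, -1.4, 1], [-1.9, 3.4, -2.56, -1.9, 1], [-2.3, 4.2, -2.56, -2.4, 1], [-2.57, 4.78, -2.56, -2.57, 1], [-2.57, 4.78, -2.56, -2.57, 1], [-2.57, 4.78, -2.56, -2.57, 1]]

```text
time: 11.35
tool_pos: [0.6049, 0.0032, 0.3301]
ee_rot: [-3.14, -0.001, 1.658]
wrist_force: [-0.3, 0.9, -2.2]
width: 0.0487
finger_force: 30.0
```

Run:
```python
from h import *
delta(.6053,.0033,.282,95)
s=snapshot("wrist");o=telemetry.get_obs()["tool_pos"];z=o[2]-.2031+.016
p=proj(s,[o[0],o[1],z]);m=mask(s,"yellow");h=hole(s,m,p,z);print(fit(s,m,p,z),h)
print("spacer",fit(s,mask(s,"white"),proj(s,[.606,.004,.05]),.052))
```

```text
t 11.35 pos [0.6049 0.0032 0.3301] rpy [-1.799e+02 -5.000e-02  9.500e+01] F [-0.3  0.9 -2.2] w 0.0487
-> move [0.001 0.008 0.963] turn -0.0
[605.    3.3  50.2  51.    5. ] [605.1   4.   26.   25.1   5. ]
spacer [604.2  25.3  67.4  33.    5. ]
```

Call:
apply_moves:
  moves:
    - [[0, 0.01, 0.4, 0, 1], [0, 0.01, 0.8, 0, 1], [0, 0.01, 0.97, 0, 1], [0, 0.01, 0.97, 0, 1], [0, 0.01, 0.97, 0, 1]]

```text
time: 12.02
tool_pos: [0.6059, 0.0031, 0.2836]
ee_rot: [3.14, 0.0, 1.658]
wrist_force: [0.3, 0.0, -2.2]
width: 0.0488
finger_force: 30.0
```

Run:
```python
from h import *
delta(.6055,.0034,.26,95)
s=snapshot("wrist");o=telemetry.get_obs()["tool_pos"];z=o[2]-.2031+.016
save(s,"w5.png")
p=proj(s,[o[0],o[1],z]);m=mask(s,"yellow");h=hole(s,m,p,z);print(p,fit(s,m,p,z),h)
cv2.imwrite("pics/w5c.png",cv2.resize(s["image"][170:290,190:330,::-1],None,fx=5,fy=5,interpolation=cv2.INTER_CUBIC))
```

```text
t 12.03 pos [0.6059 0.0031 0.2836] rpy [1.7989e+02 2.0000e-02 9.5020e+01] F [ 0.3  0.  -2.2] w 0.0488
-> move [ 0.006 -0.008  0.473] turn 0.002
[257.04974561 238.58018388] [607.    3.   50.5  51.1   4.9] [606.8   3.7  26.2  25.2   5. ]
```

View pics/w5c.png

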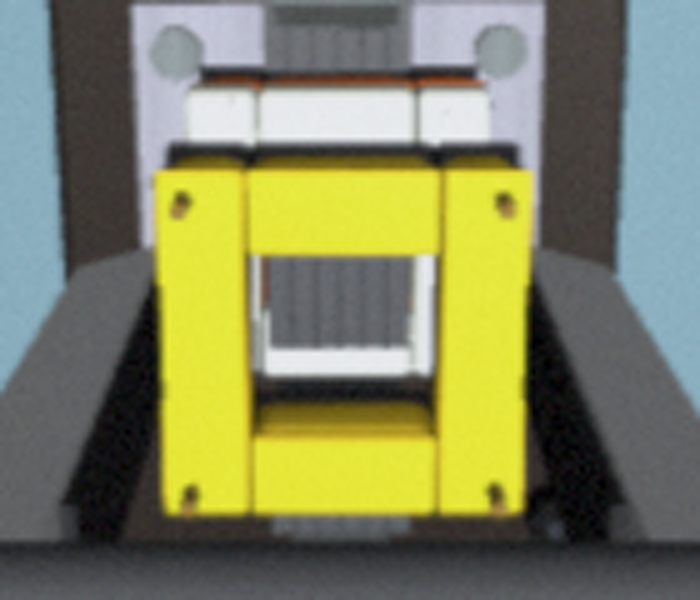

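Limb top at crop (269–413, bottom edge 348), coil hole 249–439 with top −y edge at 433: roughly centred. Working out the residual.

Run:
```python
from h import *
s=snapshot("wrist");a=np.radians(5);ax=np.array([-np.sin(a),np.cos(a)])
P=lambda u,v,z:ray(s,190+u/5-.4,170+v/5-.4,z)[:2]*1000
zb=.2836-.2031
print("limb",P(341,348,.07)+12*ax)
print("hole bottom edge",P(344,380,zb)+13*ax,"hole top -y",P(344,434,zb+.016)+13*ax,"top +y",P(344,253,zb+.016)-13*ax)
```

```text
limb [606.65932803   3.24752322]
hole bottom edge [607.05659122   3.60416276] hole top -y [607.0636586    2.79522697] top +y [607.04300781   2.90885963]
```

Call:
apply_moves:
  moves:
    - [[0, -0.008, 0.05, 0, 1], [0, -0.008, 0.1, 0, 1], [0, -0.008, 0.15, 0, 1], [0, -0.008, 0.2, 0, 1], [0, -0.008, 0.24, 0, 1], [0, -0.008, 0.28, 0, 1], [0, -0.008, 0.28, 0, 1]]

```text
time: 13.0
tool_pos: [0.6053, 0.003, 0.2681]
ee_rot: [-3.141, -0.0, 1.658]
wrist_force: [0.1, 1.2, -2.7]
width: 0.0483
finger_force: 30.0
```

Call:
apply_moves:
  moves:
    - [[0, 0, 0.05, 0, 1], [0, 0, 0.1, 0, 1], [0, 0, 0.15, 0, 1], [0, 0, 0.2, 0, 1], [0, 0, 0.24, 0, 1], [0, 0, 0.24, 0, 1]]

```text
time: 13.75
tool_pos: [0.6054, 0.003, 0.2561]
ee_rot: [-3.141, -0.0, 1.658]
wrist_force: [0.2, 3.2, -2.0]
width: 0.0486
finger_force: 30.0
```

Call:
apply_moves:
  moves:
    - [[0.012, 0, 0, 0, 1], [0.012, 0, 0.01, 0, 1], [0.012, 0, 0.02, 0, 1], [0.012, 0, 0.02, 0, 1]]

```text
time: 14.25
tool_pos: [0.6053, 0.0032, 0.2555]
ee_rot: [3.141, 0.0, 1.658]
wrist_force: [0.4, 1.3, -1.8]
width: 0.0488
finger_force: 30.0
```

Call:
apply_moves:
  moves:
    - [[0, 0, 0, 0, 0.3], [0, 0, 0, 0, 0], [0, 0, 0, 0, 0], [0, 0, -0.6, 0, 0], [0, 0, -1.6, 0, 0]]

```text
time: 14.88
tool_pos: [0.6048, 0.0034, 0.3337]
ee_rot: [-3.136, -0.001, 1.658]
wrist_force: [0.3, 0.1, 1.1]
width: 0.0925
finger_force: 0.0
```

Call:
apply_moves:
  moves:
    - [[6.45, -0.59, 0.7, 1.7, 0], [6.45, -0.59, 0.7, 1.7, 0], [6.45, -0.59, 0.7, 1.7, 0], [6.45, -0.59, 0.7, 1.7, 0], [6.45, -0.59, 0.7, 1.7, 0], [6.45, -0.59, 0.7, 1.7, 0], [6.45, -0.59, 0.7, 1.7, 0], [6.45, -0.59, 0.7, 1.7, 0], [6.45, -0.59, 0.7, 1.7, 0]]

```text
time: 16.0
tool_pos: [0.5485, 0.3205, 0.3009]
ee_rot: [3.141, -0.0, 1.359]
wrist_force: [0.8, 1.0, -0.4]
width: 0.0935
finger_force: 0.0
```

Run:
```python
from h import *
s=snapshot("wrist");sc=snapshot("scene")
p=proj(s,[.545,.322,.012]);print(p)
m=mask(s,"dark");r=fit(s,m,p,.012);print(r)
hsv=cv2.cvtColor(s["image"],cv2.COLOR_RGB2HSV);m2=cv2.inRange(hsv,np.array((0,0,0)),np.array((179,70,140)));print(fit(s,m2,p,.012))
a=cv2.resize(s["image"][:,:,::-1],(512,384));b=cv2.resize(sc["image"][180:240,230:310,::-1],(288,216),interpolation=cv2.INTER_CUBIC)
c=np.zeros((384,800,3),np.uint8);c[:,:512]=a;c[:216,512:]=b;cv2.imwrite("pics/y1.png",c)
delta(r[0]/1000,r[1]/1000,.202,r[4])
```

```text
[253.87682876 199.89825476]
[519.6 194.  214.8 642.9  77.7]
[545.  325.6  89.9  22.6  78.2]
t 16.1 pos [0.5484 0.3208 0.3008] rpy [ 1.7997e+02 -1.0000e-02  7.7880e+01] F [0.  0.  0.5] w 0.0942
-> move [-2.6   -0.031  1.976] turn 0.018
```

View pics/y1.png

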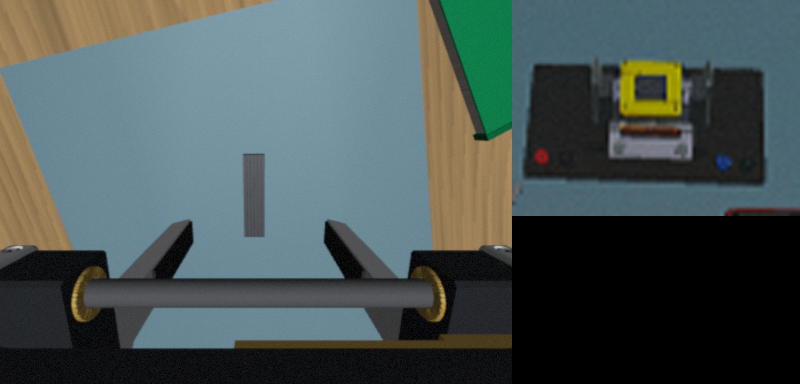

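Yoke at (254,195) in the wrist half, square to the fingers; coil seated around the limb in the scene inset (650,88). Grasping the yoke.

Call:
apply_moves:
  moves:
    - [[0.074, -0.085, 1.0, 0, 0], [0.074, -0.085, 1.7, 0, 0], [0.074, -0.085, 1.95, 0, 0], [0.074, -0.085, 1.95, 0, 0], [0.074, -0.085, 1.95, 0, 1], [0.074, -0.085, 1.95, 0, 1], [0.074, -0.085, 1.95, 0, 1], [0.074, -0.085, 1.95, 0, 1], [0.074, -0.085, 1.95, 0, 1], [0.074, -0.085, 1.95, 0, 1]]

```text
time: 17.35
tool_pos: [0.5444, 0.3266, 0.2029]
ee_rot: [-3.142, 0.0, 1.361]
wrist_force: [0.2, 0.5, 0.6]
width: 0.0374
finger_force: 0.0
```

Run:
```python
from h import *
delta(.6055,.0038,.331,95)
```

```text
t 17.35 pos [0.5444 0.3266 0.2029] rpy [-1.8e+02  1.0e-02  7.8e+01] F [0.2 0.5 0.6] w 0.0374
-> move [-6.062  2.537 -2.563] turn -1.7
```

Call:
apply_moves:
  moves:
    - [[-0.015, 0, 0, 0, 0.6], [-0.015, 0, 0, 0, 1], [-0.015, 0, 0, 0, 1], [-0.015, 0, 0, 0, 1]]

```text
time: 17.85
tool_pos: [0.5443, 0.3259, 0.203]
ee_rot: [3.141, -0.0, 1.361]
wrist_force: [-0.1, -1.1, 0.2]
width: 0.0213
finger_force: 30.0
```

Call:
apply_moves:
  moves:
    - [[0, 0, -0.6, 0, 1], [0, 0, -1.4, 0, 1], [-0.6, 0.25, -2.1, -0.2, 1], [-1.5, 0.6, -2.5, -0.5, 1], [-2.5, 1.05, -2.56, -0.8, 1], [-3.5, 1.45, -2.56, -1.1, 1], [-4.5, 1.9, -2.56, -1.4, 1], [-5.4, 2.25, -2.56, -1.7, 1], [-6.05, 2.54, -2.56, -1.7, 1], [-6.05, 2.54, -2.56, -1.7, 1]]

```text
time: 19.1
tool_pos: [0.6057, 0.001, 0.3301]
ee_rot: [-3.14, 0.0, 1.654]
wrist_force: [0.1, -0.6, -1.7]
width: 0.0215
finger_force: 30.0
```

Call:
apply_moves:
  moves:
    - [[0, 0, 0, 0, 1], [0, 0, 0.3, 0, 1], [0, 0, 0.4, 0, 1], [0, 0, 0.4, 0, 1]]

```text
time: 19.6
tool_pos: [0.6053, 0.0044, 0.3096]
ee_rot: [-3.139, -0.0, 1.659]
wrist_force: [0.1, -0.9, -1.8]
width: 0.0214
finger_force: 30.0
```

Run:
```python
from h import *
import pickle
delta(.6055,.0038,.302,95)
s=snapshot("wrist");o=telemetry.get_obs()["tool_pos"];z=o[2]-.203+.012
pickle.dump((s,o,z),open("s6.pkl","wb"))
p=proj(s,[o[0],o[1],z]);print(p,z)
hsv=cv2.cvtColor(s["image"],cv2.COLOR_RGB2HSV)
cv2.imwrite("pics/w6.png",cv2.resize(s["image"][100:260,150:360,::-1],None,fx=3.7,fy=3.7,interpolation=cv2.INTER_CUBIC))
```

```text
t 19.6 pos [0.6053 0.0044 0.3096] rpy [-1.7986e+02 -3.0000e-02  9.5070e+01] F [ 0.1 -0.9 -1.8] w 0.0214
-> move [-0.012  0.004  0.151] turn 0.007
[258.44756784 237.01063022] 0.11932177905177603
```

View pics/w6.png

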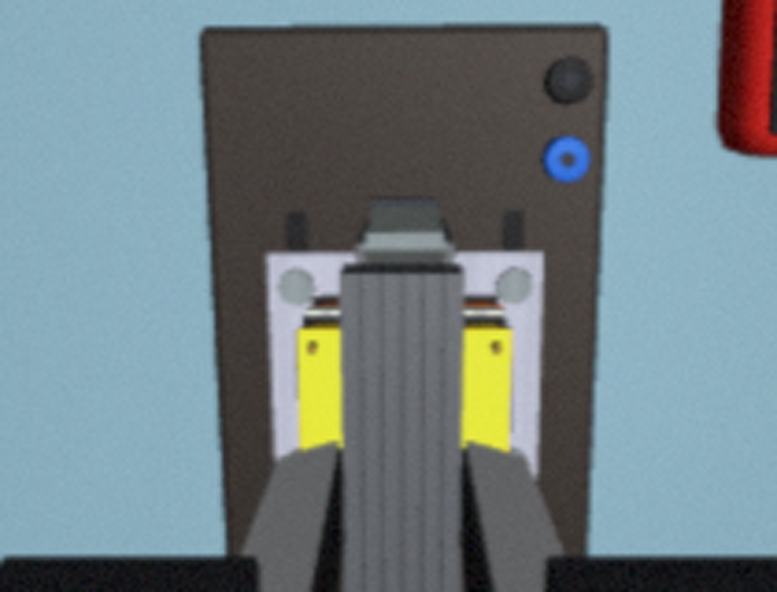

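Yoke lies over the limbs, its far top edge at crop (342–462, 272); coil yellow top edge at (299–512, 327). Checking alignment numerically.

Run:
```python
from h import *
import pickle
s,o,z=pickle.load(open("s6.pkl","rb"));a=np.radians(5);ax=np.array([-np.sin(a),np.cos(a)]);ay=np.array([ax[1],-ax[0]])
P=lambda u,v,z:ray(s,150+u/3.7-.37,100+v/3.7-.37,z)[:2]*1000
print(o,"yoke",P(402,272,z)-44*ax,"w",np.ptp([P(342,272,z)@ay,P(462,272,z)@ay]))
print("coil",P(405.5,327,.068)-25*ax,"w",np.ptp([P(299,327,.068)@ay,P(512,327,.068)@ay]))
```

```text
[0.60546432 0.00419668 0.31032178] yoke [605.29462426   4.21680253] w 20.9124045326937
coil [606.19818591   2.7581734 ] w 48.961774573325556
```

Call:
apply_moves:
  moves:
    - [[-0.006, 0, 0.1, 0, 1], [-0.006, 0, 0.2, 0, 1], [-0.006, 0, 0.28, 0, 1], [-0.006, 0, 0.28, 0, 1], [-0.006, 0, 0.28, 0, 1]]

```text
time: 20.27
tool_pos: [0.6056, 0.0034, 0.2969]
ee_rot: [-3.141, -0.0, 1.658]
wrist_force: [0.4, 0.9, -2.5]
width: 0.0216
finger_force: 30.0
```

Run:
```python
from h import *
delta(.6055,.0039,.273,95)
```

```text
t 20.27 pos [0.6056 0.0034 0.2969] rpy [-1.7999e+02 -3.0000e-02  9.5010e+01] F [ 0.4  0.9 -2.5] w 0.0216
-> move [ 0.009 -0.001  0.477] turn 0.001
```

Call:
apply_moves:
  moves:
    - [[0.008, 0, 0.03, 0, 1], [0.008, 0, 0.06, 0, 1], [0.008, 0, 0.09, 0, 1], [0.008, 0, 0.12, 0, 1], [0.008, 0, 0.12, 0, 1]]

```text
time: 20.9
tool_pos: [0.606, 0.0036, 0.292]
ee_rot: [3.139, 0.001, 1.658]
wrist_force: [0.0, 1.1, 6.1]
width: 0.0217
finger_force: 30.0
```

Call:
apply_moves:
  moves:
    - [[0, 0, 0.03, 0, 1], [0, 0, 0.06, 0, 1], [0, 0, 0.09, 0, 1], [0, 0, 0.12, 0, 1], [0, 0, 0.12, 0, 1]]

```text
time: 21.52
tool_pos: [0.606, 0.0035, 0.288]
ee_rot: [3.138, 0.001, 1.658]
wrist_force: [-1.8, 0.9, 11.8]
width: 0.0216
finger_force: 30.0
```

Call:
apply_moves:
  moves:
    - [[0, 0, 0.03, 0, 1], [0, 0, 0.06, 0, 1], [0, 0, 0.09, 0, 1], [0, 0, 0.12, 0, 1], [0, 0, 0.12, 0, 1]]

```text
time: 22.15
tool_pos: [0.6061, 0.0036, 0.2809]
ee_rot: [3.138, 0.001, 1.658]
wrist_force: [-0.4, 0.0, 6.7]
width: 0.0217
finger_force: 30.0
```

Call:
apply_moves:
  moves:
    - [[0, 0, 0.03, 0, 1], [0, 0, 0.06, 0, 1], [0, 0, 0.09, 0, 1], [0, 0, 0.11, 0, 1], [0, 0, 0.11, 0, 1]]

```text
time: 22.78
tool_pos: [0.6064, 0.0036, 0.2759]
ee_rot: [3.136, 0.001, 1.658]
wrist_force: [0.8, 0.9, 9.1]
width: 0.0218
finger_force: 30.0
```

Call:
apply_moves:
  moves:
    - [[0, -0.005, 0.02, 0, 1], [0, -0.005, 0.04, 0, 1], [0, -0.005, 0.05, 0, 1], [0, -0.005, 0.05, 0, 1]]

```text
time: 23.28
tool_pos: [0.6063, 0.0032, 0.274]
ee_rot: [3.136, 0.002, 1.658]
wrist_force: [0.8, -1.3, 9.7]
width: 0.0216
finger_force: 30.0
```

Call:
apply_moves:
  moves:
    - [[0, -0.005, 0.015, 0, 1], [0, -0.005, 0.03, 0, 1], [0, -0.005, 0.03, 0, 1]]

```text
time: 23.65
tool_pos: [0.6061, 0.0031, 0.2717]
ee_rot: [3.136, 0.002, 1.657]
wrist_force: [2.6, -0.4, 8.1]
width: 0.0217
finger_force: 30.0
```

Call:
apply_moves:
  moves:
    - [[0, 0, 0.02, 0, 1], [0, 0, 0.04, 0, 1], [0, 0, 0.04, 0, 1]]

```text
time: 24.02
tool_pos: [0.606, 0.0031, 0.2717]
ee_rot: [3.135, 0.002, 1.658]
wrist_force: [-2.3, -0.8, 14.3]
width: 0.0217
finger_force: 30.0
```

Call:
apply_moves:
  moves:
    - [[0, 0, 0.03, 0, 1], [0, 0, 0.06, 0, 1], [0, 0, 0.06, 0, 1]]

```text
time: 24.4
tool_pos: [0.6058, 0.0032, 0.2716]
ee_rot: [3.134, 0.002, 1.658]
wrist_force: [-5.0, -0.8, 24.5]
width: 0.0218
finger_force: 30.1
```

Call:
apply_moves:
  moves:
    - [[0, 0, -0.1, 0, 1], [0, 0, -0.1, 0, 0.6], [0, 0, -0.1, 0, 0], [0, 0, -0.1, 0, 0], [0, 0, -0.1, 0, 0], [0, 0, -0.6, 0, 0], [0, 0, -1.4, 0, 0], [-0.5, 0, -1.4, 0, 0], [-1.1, 0, -1.4, 0, 0], [-1.1, 0, -1.4, 0, 0]]

```text
time: 25.65
tool_pos: [0.6099, -0.0527, 0.3341]
ee_rot: [-3.141, 0.0, 1.655]
wrist_force: [0.1, 0.3, 0.5]
width: 0.0938
finger_force: 0.0
```

Run:
```python
from h import *
import pickle
S={n:snapshot(n) for n in("wrist","scene","side")};pickle.dump(S,open("s7.pkl","wb"))
s=S["wrist"];delta(.6055,.0039,.34,95)
a=np.radians(5);ax=np.array([-np.sin(a),np.cos(a)]);ay=np.array([ax[1],-ax[0]])
g=s["image"].astype(int)
c0=np.array([.6058,.0037])
# intensity profile along the yoke axis at its top height
for off in (-.004,.004):
  l=[]
  for y in np.arange(-.060,.0605,.001):
    q=c0+ax*y+ay*off; u,v=proj(s,[q[0],q[1],.082]); r=int(round(v));c=int(round(u)); l.append(int(g[r,c].mean()) if r<384 else -1)
  print(off,l)
l=[]
for x in np.arange(-.032,.0325,.001):
    q=c0+ay*x+ax*.03; u,v=proj(s,[q[0],q[1],.082]); l.append(tuple(int(k) for k in g[int(round(v)),int(round(u))]))
print([sum(k)//3 for k in l]); print("yel",fit(s,mask(s,"yellow"),proj(s,[.606,.004,.068]),.068))
```

```text
t 25.8 pos [ 0.6098 -0.0506  0.3341] rpy [-1.7997e+02 -5.0000e-02  9.5020e+01] F [-0.1  0.2 -0.3] w 0.0939
-> move [ 1.093  0.009 -0.118] turn 0.002
-0.004 [43, 47, 51, 48, 49, 49, 48, 79, 133, 125, 112, 113, 113, 114, 112, 112, 112, 113, 114, 109, 105, 104, 101, 105, 103, 104, 104, 105, 106, 103, 104, 105, 103, 106, 107, 106, 105, 105, 111, 106, 108, 108, 107, 108, 109, 111, 109, 112, 112, 109, 111, 114, 114, 113, 113, 112, 115, 110, 112, 115, 114, 114, 114, 114, 114, 115, 116, 117, 115, 118, 119, 118, 116, 118, 118, 117, 115, 118, 117, 118, 120, 119, 121, 121, 119, 119, 121, 121, 120, 123, 120, 119, 121, 120, 123, 123, 123, 123, 119, 122, 118, 92, 70, 67, 71, 75, 74, 73, 77, 131, 101, 69, 63, 66, 64, 66, 65, 66, 64, 67, 64]
0.004 [50, 50, 50, 52, 46, 50, 55, 79, 133, 128, 114, 115, 110, 114, 112, 114, 111, 110, 107, 103, 101, 102, 103, 99, 102, 105, 103, 100, 100, 102, 104, 103, 102, 105, 101, 105, 104, 102, 105, 106, 106, 106, 107, 108, 111, 110, 110, 109, 113, 114, 113, 110, 110, 113, 112, 111, 111, 111, 110, 114, 115, 115, 113, 116, 116, 114, 116, 115, 116, 119, 115, 116, 117, 119, 119, 120, 120, 120, 119, 120, 120, 122, 122, 121, 122, 123, 120, 121, 121, 120, 124, 122, 122, 123, 124, 122, 126, 123, 126, 122, 115, 78, 71, 73, 73, 75, 73, 77, 80, 132, 117, 73, 66, 65, 68, 68, 65, 66, 67, 69, 70]
[61, 63, 84, 114, 120, 121, 117, 120, 119, 127, 140, 145, 148, 146, 145, 143, 144, 147, 145, 142, 147, 155, 155, 125, 122, 118, 116, 117, 120, 116, 111, 121, 124, 118, 117, 122, 124, 117, 124, 120, 120, 115, 121, 125, 138, 158, 163, 168, 171, 174, 172, 169, 175, 174, 173, 171, 170, 171, 172, 167, 166, 170, 149, 68, 63]
yel [588.6   1.2  14.4  48.4   4.8]
```

Run:
```python
from h import *
import pickle
A={"wrist":pickle.load(open("s2.pkl","rb"))[0]};B=pickle.load(open("s7.pkl","rb"));S0=pickle.load(open("s0.pkl","rb"))
a=np.radians(5);ax=np.array([-np.sin(a),np.cos(a)]);c0=np.array([.6058,.0037])
def prof(s,z,ys):
    g=cv2.cvtColor(s["image"],cv2.COLOR_RGB2GRAY).astype(np.float32)
    q=np.array([proj(s,[*(c0+ax*y),z]) for y in ys],np.float32)
    return cv2.remap(g,q[:,0].copy(),q[:,1].copy(),cv2.INTER_LINEAR).ravel().round().astype(int).tolist()
ys=np.arange(.036,.062,.001)
for z in(.085,.099):
  print(z,"+y before",prof(A["wrist"],z,ys));print("+y after ",prof(B["wrist"],z,ys))
ys=-ys
for z in(.099,):
  for n in("scene","side"):
    for sg in(1,-1): print(n,sg,prof(S0[n],z,sg*ys),"\n   ",prof(B[n],z,sg*ys))
print("-y wrist0",prof(S0["wrist"],.099,ys),"\nafter",prof(B["wrist"],.099,ys))
# bystander check
for n in("scene","side"):
  d=cv2.absdiff(cv2.GaussianBlur(S0[n]["image"],(3,3),0),cv2.GaussianBlur(B[n]["image"],(3,3),0)).max(2)
  k,l,st,ce=cv2.connectedComponentsWithStats((d>40).astype(np.uint8)); print(n,[(st[i,4],ce[i].round().tolist()) for i in range(1,k) if st[i,4]>12])
```

```text
0.085 +y before [122, 121, 121, 123, 100, 80, 82, 80, 80, 79, 80, 87, 114, 135, 85, 71, 69, 69, 72, 70, 71, 70, 71, 73, 73, 72]
+y after  [123, 122, 122, 120, 99, 76, 79, 77, 77, 77, 77, 79, 106, 131, 89, 67, 67, 66, 66, 68, 66, 67, 66, 67, 66, 67]
0.099 +y before [124, 125, 120, 81, 80, 81, 80, 79, 80, 86, 116, 133, 78, 70, 70, 70, 69, 69, 70, 72, 73, 73, 72, 74, 75, 75]
+y after  [122, 121, 116, 77, 77, 77, 77, 77, 77, 80, 112, 127, 73, 67, 67, 65, 67, 69, 67, 64, 67, 66, 67, 65, 68, 69]
scene 1 [45, 45, 45, 46, 47, 53, 65, 75, 74, 69, 64, 69, 75, 82, 72, 62, 52, 50, 47, 44, 47, 47, 48, 50, 50, 50] 
    [65, 68, 69, 70, 70, 72, 75, 78, 76, 72, 69, 72, 77, 82, 71, 59, 49, 55, 60, 64, 64, 64, 65, 65, 66, 66]
scene -1 [49, 53, 53, 52, 52, 50, 47, 46, 56, 65, 69, 59, 47, 41, 38, 38, 40, 43, 48, 50, 48, 48, 48, 47, 46, 45] 
    [61, 60, 59, 57, 56, 53, 50, 50, 59, 67, 71, 61, 49, 43, 40, 39, 41, 44, 49, 50, 49, 49, 49, 48, 48, 47]
side 1 [64, 80, 100, 121, 137, 148, 154, 156, 156, 155, 152, 148, 143, 129, 115, 102, 101, 110, 121, 134, 146, 156, 157, 155, 154, 153] 
    [64, 82, 102, 123
[... 1270 characters left out ...]
(21), [234.0, 69.0]), (np.int32(40), [234.0, 75.0]), (np.int32(1280), [229.0, 92.0]), (np.int32(217), [280.0, 90.0]), (np.int32(13), [264.0, 87.0]), (np.int32(13), [197.0, 101.0]), (np.int32(950), [280.0, 119.0]), (np.int32(44), [249.0, 111.0]), (np.int32(19), [271.0, 108.0]), (np.int32(134), [240.0, 122.0]), (np.int32(193), [216.0, 137.0]), (np.int32(29), [249.0, 134.0]), (np.int32(226), [281.0, 148.0]), (np.int32(266), [251.0, 148.0]), (np.int32(181), [156.0, 172.0]), (np.int32(58), [252.0, 169.0]), (np.int32(19), [256.0, 175.0]), (np.int32(45), [247.0, 179.0]), (np.int32(278), [248.0, 192.0]), (np.int32(332), [145.0, 202.0]), (np.int32(387), [261.0, 287.0]), (np.int32(63), [23.0, 313.0])]
```

Both clips match their rest profiles to the pixel, over a yoke pressed hard against the limbs. The bystanders have not moved. Handing in.

```bash
python3 -c "
from bench import ticket
print(ticket.close_job())"
```

```text
the job is handed in; nothing more can be done
None
```

The spacer, yellow coil and yoke are in place in that order, and the job is handed in at about 26 s of the 72 s allowed. Both spring clips look shut over the yoke in the final images, the highest wrist force I saw was about 25 N, and no verdict came back.

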